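Set the photometer's filter slide to its third click and start a reading

ROBOT

A 7-joint arm with a two-finger parallel gripper is mounted at the origin on a cart in front of the work surface, level with it; the furniture and walls round the work are solid. World frame = base frame: x ahead of the robot, y to its left, z up, the work surface at z = 0. Lengths are in m, angles in rad, forces in N, time in s.
With the tool pointing down it reaches from about 0.425 to 0.925 m from the base axis. Payload 6.8 kg.
Tool frame: the origin (TCP) lies midway between the tips of the shut fingers; the grasp point (between the pads) lies 19 mm behind it; z points along the fingers, y is the direction in which the jaws open and shut (so a half turn about z gives the same grasp; the last joint's range is limited). The gripper opens to 85 mm and grips with 20 to 120 N. Pads are 22 mm wide; open, the fingers measure 114 mm over their backs; the gripper's body (76 mm by 85 mm) begins 54 mm behind the grasp point. The pads swing forward as they close: fully open they stand 13 mm farther back than shut.
Start: joints at [-1.276, 0.477, 0.022, 1.555, -0.011, 1.109, -0.083], TCP at [0.265, 0.621, 0.231] pointing down, gripper open.
Joint ranges: [-2.96, 2.96], [-0.34, 2.1], [-1.41, 1.46], [0.24, 2.44], [-1.37, 4.51], [0.17, 1.92], [-2.96, 2.96]. Speed limits (rad/s): [2.39, 2.39, 3.14, 3.14, 3.14, 3.14, 3.14].

INTERFACE

Orientations are given as a unit quaternion [w, x, y, z].
In Python, from station import readout, eyes, ticket gives the robot as it stands. The module is installed in compiled form; this text tells all that it offers.
- The arm moves only by the shell command python3 -m crank 'ROWS' [FORCE]. ROWS is JSON, a list of rows, each an object of numbers: "jaw": the opening in per cent of the stroke, from 0 (shut) to 100 (fully open); "x", "y", "z": the shift along the tool's x, y, z in mm; "ax", "ay", "az": the turn, a rotation vector about the tool's x, y, z in degrees. In form: [{"jaw": .., "x": .., "y": .., "z": .., "ax": .., "ay": .., "az": ..}, ...]. A call has 1 to 12 rows; each row shifts and turns the commanded pose from where the row before left it, along the tool's axes as they then stand; what a row does not reach is not made up. A row lasts 1/8 s, in which the tool goes at most 62.5 mm and 10.7 degrees, less where a joint would pass 70% of its speed; a pose out of reach is approached as far as the arm can. A call with a gripper value outside its range is refused whole. The fingers move at their own pace and stop on an object; FORCE is the grip in N (left out, the last holds). Time passes only in rows, so rows that do not move let the fingers close. It gives the time, the measured TCP pose, the force and the opening at its end, in the units of the state.
- readout.get_obs(): the state, without advancing time (a new reading comes with each control period).
- eyes.read_camera(name): name is "scene" or "side" or "wrist"; returns (picture, depth): 400x640x3 uint8, red, green, blue; 400x640 float32, m along the optical axis (not along the pixel's ray), 0 where there is no reading.
- eyes.calibration(name): a dict with "fx", "fy", "cx", "cy" (pixels), "k1" (the pictures are not rectified: a ray, as slopes to the right and down, at radius r is drawn at 1 + k1 r^2 times it, then the intrinsics apply), "R" (3x3) and "t" (3): a world point X has camera coordinates R X + t. Camera axes: x right, y down, z forward; pixel columns grow to the right and rows downward; lengths in m; the calibration is good to about 2 mm. A picture is of the moment at which its call begins: read the wrist's pose just before it. calibration takes no time and is no camera call; for the wrist camera it gives the pose at the moment of the call.
- ticket.hand_in(): hands the job in, once; it reports no verdict.
The state is a dict: "t": time; "q": joint angles; "joint_vel": joint speeds; "joint_torque": joint torques, N m; "eef_pos": TCP position; "tool_rot": TCP orientation; "contact_force": force on the tool from outside, world axes, zero at the start; "torque": the same for the moment, N m; "gripper_width": opening from 0.0 (shut) to 1.0 (fully open).
Only numpy, scipy, OpenCV 4.12 (cv2) and the standard library are available. Lean on these libraries where they do the work, as an engineer would, in place of code of your own. Each camera call takes 0.05 s, during which the arm holds its last target. There are 200 camera calls.

TASK

Set the photometer to its third filter and start a reading. Push the filter slide in gently with the fingertips against the orange plate on its end, without pinching it, count the clicks by feel and stop at the third click without running past it; then, with the slide left seated there, press the green start button fully down and let it come up again. Leave the sample vial in its well and do not disturb the bottle, the red-capped vial or the pen next to the instrument.

Things in the scene. Friction and masses are not known exactly. Their poses are not given: they have to be found in the camera images.
- photometer: Photometer, fixed. Origin: centre of the base plate's underside (140 x 256 mm, top z 16); x from its front to its back, y to its left, z up; mm. From left to right: lamp housing y 62 to 122, x -37 to 37, top z 102; slide carrier y 20 to 50, x -42 to 42, top 92; vial block y -36 to 14, x -25 to 25, top 72; console y -122 to -46, x -56 to 56, top 60, sloped display at its back to 80.
- filter_slide: Aluminium bar, 6 mm thick, 31 mm high, along the photometer's x through the carrier, with five grey glass discs 15 mm apart, clear to dark. It only slides. On its front end a orange upright push plate, 28 wide (y) x 36 high (z 44 to 80) x 7 mm thick, with nothing in front of it. Origin: photometer x = travel, y = +35 mm, z = 0; axes parallel to the photometer's.
- push_face (a point): Centre of the front face of the orange push plate, 62 mm above the worktop; 155 mm in front of the photometer's origin line when the slide is all the way out, less the travel.
- slide_travel (a joint): Travel in m: 0 fully out, grows as it is pushed in (to photometer +x), stop at 0.097. Starts parked at 0 to 0.016. Sprung-ball notches at 0.030 (first click), 0.045 (second), 0.060 (third), 0.075, 0.090. About 1 N moves it on the smooth parts; seated in a notch it takes 5 to 6 N to leave; it jumps the last 4 mm into a notch. Let go within 3 mm of a notch it centres itself; it stays where it is left.
- third_filter (a point): Centre of the third glass disc of the slide, 63 mm above the worktop.
- beam (a point): Point inside the carrier where the light beam crosses the slide, at photometer x = 0, y = +35, z = 63 mm; at the third click the third disc stands here.
- start_key (a joint): Travel of the start button in m: 0 up, 0.005 fully down. It springs back; fully down takes about 4 N.
- start_key_top (a point): Centre of the top of the green round start button, 22 mm in diameter, on the front part of the console; pressed straight down.
- sample_vial: White sample vial with blue cap, 27 mm in diameter, 56 mm high, loose in the well of the sample block at photometer x 0, y -11; its top stands 92 mm above the worktop. Origin: centre of its underside. Must stay.
- brown_bottle: Brown bottle with black cap, 54 mm in diameter, 125 mm high, standing to the right of the console. Origin: centre of its underside. Must stay.
- red_vial: White vial with red cap, 32 mm in diameter, 75 mm high, standing to the right of the console. Origin: centre of its underside. Must stay.
- marker_pen: Marker pen, 135 mm long, 16 mm thick, lying on the worktop in front of the console. Origin: centre of its underside. Must stay.

How it is judged:
On the way, in this order (a step that is already met when the one before it is completed fails the run):
1. the slide rests in its third notch, let go (x of third_filter in the frame of beam between -0.002 and 0.002 m and contact force between the fingers and filter_slide below 0.2 N), for 0.3 s.
2. the start button is pressed fully down (value of joint start_key above 0.004 m), for 0.05 s.
At the end, for the whole second after the job is handed in: The slide rests in its third notch (third disc within 2 mm of the beam); the start button has been pressed fully (at least 4 of 5 mm) with the slide there and is up again; the sample vial is within 10 mm, and the bottle, the red-capped vial and the pen within 15 mm, of where they stood (x of third_filter in the frame of beam between -0.002 and 0.002 m and velocity of joint slide_travel between -0.005 and 0.005 m/s and value of joint start_key below 0.0015 m and distance of sample_vial from where it was at the start of the episode below 0.01 m and distance of each of brown_bottle, red_vial, marker_pen from where it was at the start of the episode below 0.015 m); the robot touches nothing.
It fails at once if the slide is run past the third click (more than 6 mm beyond it) (value of joint slide_travel above 0.066 m).
It fails at once if the slide is pinched or pushed roughly (more than 20 N of finger force) (contact force between the fingers and filter_slide above 20 N).
It fails at once if the start button is pressed while the third filter is not in the beam (value of joint start_key above 0.003 m and (x of third_filter in the frame of beam below -0.003 m or x of third_filter in the frame of beam above 0.003 m)).
It fails at once if the sample vial is lifted out or shifted by more than 10 mm (distance of sample_vial from where it was at the start of the episode above 0.01 m).
It fails at once if the brown bottle, the red-capped vial or the pen is moved by more than 15 mm (distance of any of brown_bottle, red_vial, marker_pen from where it was at the start of the episode above 0.015 m).
It also fails if it takes over 67 s, if anything falls off the work surface, if the arm or the gripper's body presses on something with over 40 N, if the wrist force passes 120 N, or if a joint passes its speed limit or range.

## Working session

There is one attempt and no reset: what is moved stays moved. The work goes in short steps, Python scripts to look and compute and a shell command to move; the robot and the scene stay as the last step left them, time stands still between calls to the robot, and variables do not carry over. Pictures are saved under pics/ and viewed, about 8 in all and at most 12, crops included, and the job is handed in when it is done.

```bash
mkdir -p pics; ls; python3 - <<'E'
from station import readout, eyes
import cv2, numpy as np
o=readout.get_obs(); print({k:np.round(v,3) for k,v in o.items()})
ims=[]
for n in ("scene","side"):
    p,d=eyes.read_camera(n); np.savez("pics/"+n+".npz",p=p,d=d); ims.append(p)
    c=eyes.calibration(n); print(n,{k:np.round(v,4).tolist() for k,v in c.items()})
cv2.imwrite("pics/a.png",ims[0][:,:,::-1]); cv2.imwrite("pics/b.png",ims[1][:,:,::-1])
E
```

```text
pics
{'t': np.float64(0.0), 'q': array([-1.276,  0.478,  0.022,  1.556, -0.012,  1.109, -0.083]), 'joint_vel': array([-0.   , -0.   ,  0.   ,  0.003,  0.   , -0.001, -0.001]), 'joint_torque': array([ 2.0000e-03, -5.9645e+01,  1.6090e+00, -2.8118e+01,  1.2000e-02,
        9.0000e-03, -0.0000e+00]), 'eef_pos': array([0.264, 0.62 , 0.23 ]), 'tool_rot': array([-0.   ,  0.2  ,  0.98 , -0.001]), 'contact_force': array([-0.252, -0.509, -0.996]), 'torque': array([-0.02 , -0.02 , -0.032]), 'gripper_width': np.float64(1.0)}
scene {'fx': 514.8163, 'fy': 514.8163, 'cx': 318.851, 'cy': 202.9286, 'k1': -0.1194, 'R': [[0.7346, -0.6782, 0.0218], [-0.3925, -0.4509, -0.8016], [0.5535, 0.5803, -0.5974]], 't': [-0.2824, 0.3752, 0.4884]}
side {'fx': 413.8515, 'fy': 413.8515, 'cx': 322.4232, 'cy': 201.097, 'k1': -0.055, 'R': [[0.9401, -0.3409, -0.0043], [-0.2188, -0.5937, -0.7744], [0.2615, 0.7289, -0.6327]], 't': [-0.4556, 0.3043, 0.6083]}
```

View pics/a.png

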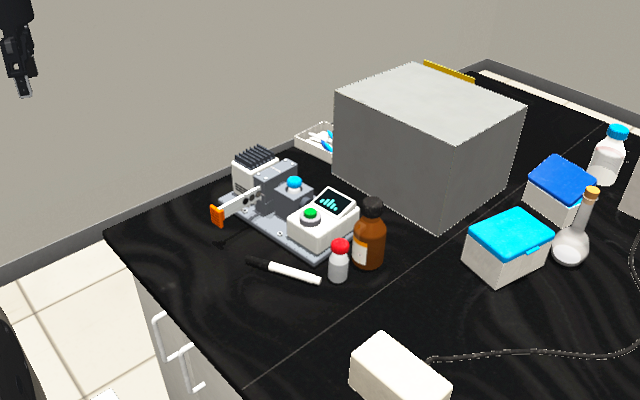

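View pics/b.png

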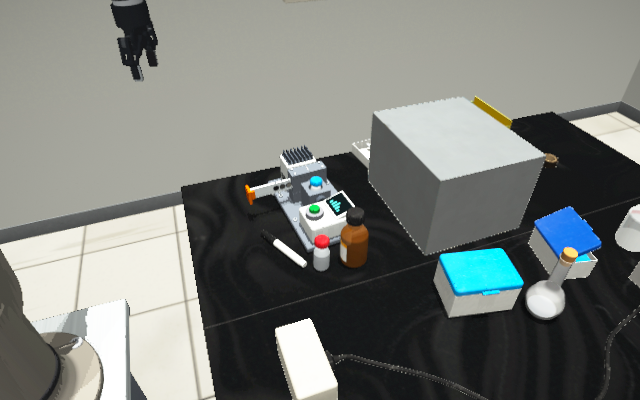

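The scene view shows the orange plate at (217,215), green button (310,213) and blue cap (294,183). In the side view they are at (249,194), (315,211) and (316,182). The pen, red vial and bottle stand in front of and to the right of the console.

```bash
cat > h.py <<'E'
import numpy as np, cv2
from station import readout, eyes
HSV={'orange':((5,180,120),(17,255,255)),'green':((50,120,80),(85,255,255)),'blue':((90,130,100),(110,255,255)),'red':((172,150,90),(180,255,255))}
def mask(p,col,box=None):
    m=cv2.inRange(cv2.cvtColor(p,cv2.COLOR_RGB2HSV),*HSV[col])
    if box:
        k=np.zeros_like(m); x0,y0,x1,y1=box; k[y0:y1,x0:x1]=1; m=m*k
    n,l,s,c=cv2.connectedComponentsWithStats(m)
    i=1+np.argmax(s[1:,4]); return l==i
def rays(c,uv):
    K=np.array([[c['fx'],0,c['cx']],[0,c['fy'],c['cy']],[0,0,1.]])
    u=cv2.undistortPoints(np.float64(uv).reshape(-1,1,2),K,np.array([c['k1'],0,0,0.])).reshape(-1,2)
    return np.c_[u,np.ones(len(u))]
def cloud(c,d,m):
    v,u=np.nonzero(m&(d>0)); P=rays(c,np.c_[u,v])*d[v,u][:,None]
    return (P-c['t'])@np.array(c['R'])
def onplane(c,uv,z):
    R=np.array(c['R']); o=-R.T@c['t']; D=rays(c,uv)@R
    return o+D*((z-o[2])/D[:,2])[:,None]
def tri(c1,uv1,c2,uv2):
    A=[];b=[]
    for c,uv in((c1,uv1),(c2,uv2)):
        R=np.array(c['R']); o=-R.T@c['t']; D=(rays(c,uv)@R)[0]; D/=np.linalg.norm(D); M=np.eye(3)-np.outer(D,D); A.append(M); b.append(M@o)
    return np.linalg.lstsq(np.vstack(A),np.hstack(b),rcond=None)[0]
E
python3 - <<'E'
from h import *
box={'scene':(180,150,360,300),'side':(230,140,360,280)}
C={n:eyes.calibration(n) for n in box}; I={n:np.load(f'pics/{n}.npz') for n in box}
for col in HSV:
    uv={}
    for n in box:
        m=mask(I[n]['p'],col,box[n]); v,u=np.nonzero(m); uv[n]=[u.mean(),v.mean()]
        P=cloud(C[n],I[n]['d'],m)*1000
        print(col,n,m.sum(),np.round(uv[n],1),'med',np.median(P,0).round(),'lo',np.percentile(P,5,axis=0).round(),'hi',np.percentile(P,95,axis=0).round())
    print('  tri',(tri(C['scene'],uv['scene'],C['side'],uv['side'])*1000).round(1))
E
```

```text
orange scene 192 [216.9 216.9] med [424. 297.  63.] lo [422. 289.  48.] hi [436. 312.  77.]
orange side 268 [350.8 233.8] med [575.  91.  79.] lo [564.  81.  70.] hi [588. 110.  93.]
  tri [ 661.   509.2 -234.9]
green scene 105 [309.8 212.7] med [536. 189.  80.] lo [529. 182.  74.] hi [545. 198.  82.]
green side 70 [314.  208.6] med [535. 188.  77.] lo [527. 181.  74.] hi [544. 198.  80.]
  tri [534.8 186.9  80.1]
blue scene 159 [293.8 181.3] med [566. 264.  90.] lo [557. 257.  82.] hi [579. 278.  93.]
blue side 109 [315.5 180.6] med [566. 264.  88.] lo [554. 256.  72.] hi [579. 300.  89.]
  tri [564.2 261.8  90.7]
red scene 238 [339.8 245.9] med [521. 103.  73.] lo [512.  94.  64.] hi [534. 115.  76.]
red side 158 [321.4 241.1] med [520. 102.  72.] lo [509.  93.  65.] hi [531. 116.  73.]
  tri [519.6 100.8  73.6]
```

Cap is at about (566,266) and the plate front at about (424,299). This gives a photometer yaw of about +5° and a slide travel of about 16 mm. I'll turn the tool so its x lies along the photometer's -x, shut the jaws and measure again.

```bash
python3 -m crank '[{"jaw":0,"x":0,"y":0,"z":0,"ax":0,"ay":0,"az":-9.4},{"jaw":0,"x":0,"y":0,"z":0,"ax":0,"ay":0,"az":-9.4},{"jaw":0,"x":0,"y":0,"z":0,"ax":0,"ay":0,"az":-9.4},{"jaw":0,"x":0,"y":0,"z":0,"ax":0,"ay":0,"az":0}]' 20
cat >> h.py <<'E'
from scipy.spatial.transform import Rotation
def pose():
    o=readout.get_obs(); return o, Rotation.from_quat(np.roll(o['tool_rot'],-1)).as_matrix()
def togo(target):
    o,R=pose(); return R.T@(np.array(target)-o['eef_pos'])*1000
E
python3 - <<'E'
from h import *
o,R=pose(); print(R.round(3),o['eef_pos'],o['t'],o['contact_force'])
print(togo([.385,.29,.231]).round(1))
E
```

```text
t: 0.6
eef_pos: [0.2646, 0.6206, 0.2308]
tool_rot: [-0.0, -0.044, 0.999, -0.0]
contact_force: [-0.1, 0.7, -0.0]
gripper_width: 0.146
[[-0.996 -0.088 -0.001]
 [-0.088  0.996 -0.001]
 [ 0.001 -0.001 -1.   ]] [0.26462258 0.62063513 0.23077722] 0.6 [-0.05981855  0.65312042 -0.01673385]
[ -90.9 -339.9   -0. ]
```

```bash
python3 -m crank '[{"jaw":0,"x":-11,"y":-42},{"jaw":0,"x":-11,"y":-42},{"jaw":0,"x":-11,"y":-42},{"jaw":0,"x":-11,"y":-42},{"jaw":0,"x":-11,"y":-42},{"jaw":0,"x":-12,"y":-43},{"jaw":0,"x":-12,"y":-43},{"jaw":0,"x":-12,"y":-43},{"jaw":0},{"jaw":0}]'
python3 - <<'E'
from h import *
o,R=pose(); print(o['eef_pos'],o['t'],o['contact_force'])
I={};C={}
for n in('wrist','scene'):
    C[n]=eyes.calibration(n); I[n]=eyes.read_camera(n); cv2.imwrite(f'pics/{n}2.png',I[n][0][:,:,::-1])
c=C['wrist']; print(-np.array(c['R']).T@c['t'], np.array(c['R'])[2], c['fx'])
np.savez('pics/wrist2.npz',p=I['wrist'][0],d=I['wrist'][1],**c)
for col in('orange','green','blue'):
    m=mask(I['wrist'][0],col); 
    P=cloud(c,I['wrist'][1],m)*1000; print(col,m.sum(),np.median(P,0).round(1),np.percentile(P,3,axis=0).round(1),np.percentile(P,97,axis=0).round(1))
E
```

```text
[0.26462258 0.62063513 0.23077722] 0.6 [-0.05981855  0.65312042 -0.01673385]
[0.20091978 0.61563964 0.37332336] [ 0.25716023  0.02147765 -0.96613008] 308.4429415828564
orange 178 [425.4 306.2  79.2] [ 4.222e+02  2.140e+02 -1.000e-01] [491.8 317.4  80.8]schema error: expected keys jaw, x, y, z, ax, ay, az
Traceback (most recent call last):
  File "h.py", line 9, in mask
    i=1+np.argmax(s[1:,4]); return l==i
        ~~~~~~~~~^^^^^^^^^
ValueError: attempt to get argmax of an empty sequence
```

View pics/wrist2.png

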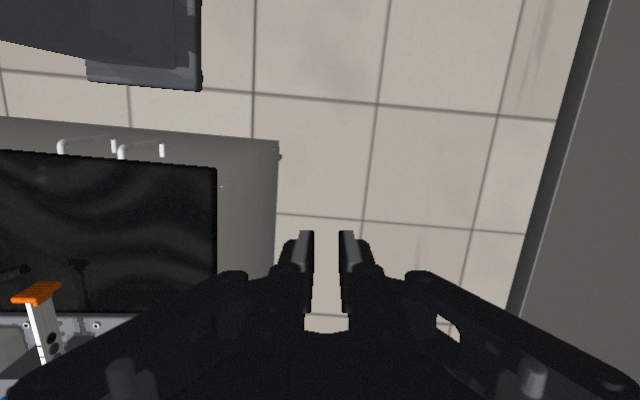

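The move was refused because every key is required. The wrist view shows the orange plate top at (37,294). I'll repeat the move with all keys.

```bash
python3 -m crank '[{"jaw":0,"x":-11,"y":-42,"z":0,"ax":0,"ay":0,"az":0},{"jaw":0,"x":-11,"y":-42,"z":0,"ax":0,"ay":0,"az":0},{"jaw":0,"x":-11,"y":-42,"z":0,"ax":0,"ay":0,"az":0},{"jaw":0,"x":-11,"y":-42,"z":0,"ax":0,"ay":0,"az":0},{"jaw":0,"x":-11,"y":-42,"z":0,"ax":0,"ay":0,"az":0},{"jaw":0,"x":-12,"y":-43,"z":0,"ax":0,"ay":0,"az":0},{"jaw":0,"x":-12,"y":-43,"z":0,"ax":0,"ay":0,"az":0},{"jaw":0,"x":-12,"y":-43,"z":0,"ax":0,"ay":0,"az":0},{"jaw":0,"x":0,"y":0,"z":0,"ax":0,"ay":0,"az":0},{"jaw":0,"x":0,"y":0,"z":0,"ax":0,"ay":0,"az":0}]'
cat > look.py <<'E'
from h import *
import sys
k=sys.argv[1]
o,R=pose(); print(o['eef_pos'].round(4),o['t'],o['contact_force'].round(2))
for n in('wrist','scene','side'):
    c=eyes.calibration(n); p,d=eyes.read_camera(n); cv2.imwrite(f'pics/{n}{k}.png',p[:,:,::-1])
    np.savez(f'pics/{n}{k}.npz',p=p,d=d,**c)
    box={'scene':(180,150,360,300),'side':(230,140,340,280),'wrist':None}[n]
    for col in('orange','green','blue'):
        try: m=mask(p,col,box)
        except ValueError: print(n,col,'none'); continue
        P=cloud(c,d,m)*1000
        if len(P): print(n,col,m.sum(),np.median(P,0).round(1),np.percentile(P,3,axis=0).round(1),np.percentile(P,97,axis=0).round(1))
        if col=='orange' and n=='wrist' and len(P):
            T=P[P[:,2]>76]
            if len(T)>30: print(' top rect',cv2.minAreaRect(T[:,:2].astype(np.float32)),len(T))
E
python3 look.py 3
```

```text
t: 1.95
eef_pos: [0.3853, 0.292, 0.2315]
tool_rot: [0.0, -0.044, 0.999, 0.0]
contact_force: [-0.2, 1.0, -0.2]
gripper_width: -0.002
[0.3853 0.292  0.2315] 1.95 [-0.23  0.98 -0.16]
wrist orange 316 [423.1 303.8  69.4] [421.9 291.6   0.7] [454.4 317.4  79.7]
 top rect ((426.0032653808594, 304.2635498046875), (6.726589202880859, 26.475425720214844), 4.063161849975586) 87
wrist green 13 [545.3 200.7  80.5] [381.5 196.   79.1] [548.1 263.4 295.2]
wrist blue 255 [695.9 -70.4  65.9] [692.9 -84.4  46.7] [714.4 -50.8  72.1]
scene orange 206 [424.  297.6  64.4] [421.7 288.4  46.7] [436.7 314.3  79.7]
scene green 105 [535.8 188.8  79.9] [528.4 182.2  73. ] [546.6 197.3  82.6]
scene blue 159 [565.5 264.3  90. ] [556.6 256.7  52.3] [606.8 304.1  93.2]
side orange 87 [424.5 293.5  63.1] [418.9 287.3  -2.7] [436.3 421.5  76.5]
side green 70 [535.3 188.1  77.8] [526.6 181.8  73.4] [544.8 199.1  79.3]
side blue 107 [565.6 264.6  87.2] [554.1 254.6  71.6] [579.9 301.   90.5]
```

View pics/wrist3.png

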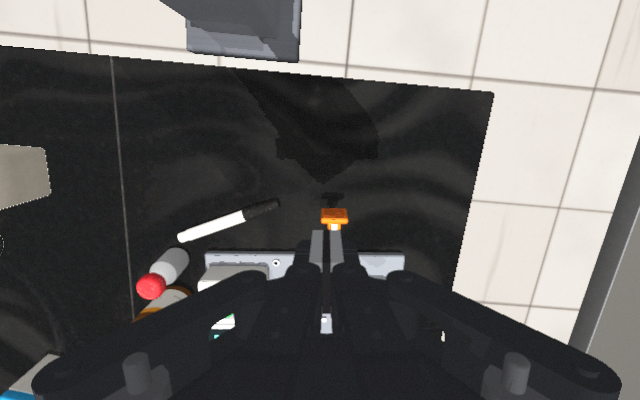

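The plate top is at (334,216): rect centre (426,304), yaw about 4°. That puts the front-face centre near (422.5,304). I'll lower the fingertips in front of it.

```bash
python3 -m crank '[{"jaw":0,"x":0,"y":9,"z":30,"ax":0,"ay":0,"az":0},{"jaw":0,"x":0,"y":0,"z":40,"ax":0,"ay":0,"az":1},{"jaw":0,"x":0,"y":0,"z":40,"ax":0,"ay":0,"az":0},{"jaw":0,"x":0,"y":0,"z":40,"ax":0,"ay":0,"az":0},{"jaw":0,"x":0,"y":0,"z":26,"ax":0,"ay":0,"az":0},{"jaw":0,"x":0,"y":0,"z":0,"ax":0,"ay":0,"az":0},{"jaw":0,"x":0,"y":0,"z":0,"ax":0,"ay":0,"az":0}]'
python3 look.py 4
```

```text
t: 2.98
eef_pos: [0.385, 0.3014, 0.0561]
tool_rot: [0.0, -0.036, 0.999, 0.0]
contact_force: [0.6, 0.0, 0.5]
gripper_width: -0.003
[0.385  0.3014 0.0561] 2.975 [0.63 0.04 0.52]
wrist orange 69 [423.  304.6  70.2] [421.6 302.2  67.9] [424.  306.8  73.8]
wrist green none
wrist blue none
scene orange 184 [424.1 296.6  62.9] [421.9 287.8  47.2] [436.2 312.8  79.6]
scene green 106 [536.2 188.3  80. ] [528.5 182.2  72.5] [545.5 197.4  82.7]
scene blue 159 [565.3 264.7  90.3] [556.5 255.8  54.4] [605.3 301.7  92.9]
side orange 87 [424.4 294.   62.2] [418.8 287.   -1.8] [436.1 417.9  76.7]
side green 70 [535.2 188.3  77.8] [526.7 180.6  73.3] [545.  198.2  79.4]
side blue 107 [565.5 265.1  87.4] [554.1 255.5  71.8] [580.6 300.3  90. ]
```

View pics/wrist4.png

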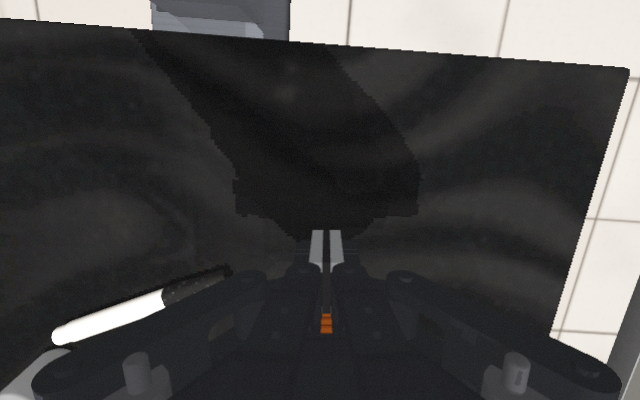

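The tips are centred in front of the plate, which shows through the finger gap at (326,323). I'll approach and feel for contact.

```bash
f() { grep -E "eef|contact" | tr '\n' ' '; echo; }
python3 -m crank '[{"jaw":0,"x":-6,"y":0,"z":0,"ax":0,"ay":0,"az":0},{"jaw":0,"x":-6,"y":0,"z":0,"ax":0,"ay":0,"az":0},{"jaw":0,"x":-5,"y":0,"z":0,"ax":0,"ay":0,"az":0},{"jaw":0,"x":0,"y":0,"z":0,"ax":0,"ay":0,"az":0}]' | f
python3 -m crank '[{"jaw":0,"x":-1,"y":0,"z":0,"ax":0,"ay":0,"az":0},{"jaw":0,"x":-1,"y":0,"z":0,"ax":0,"ay":0,"az":0}]' | f
python3 -m crank '[{"jaw":0,"x":-1,"y":0,"z":0,"ax":0,"ay":0,"az":0},{"jaw":0,"x":-1,"y":0,"z":0,"ax":0,"ay":0,"az":0}]' | f
python3 -m crank '[{"jaw":0,"x":-1,"y":0,"z":0,"ax":0,"ay":0,"az":0},{"jaw":0,"x":-1,"y":0,"z":0,"ax":0,"ay":0,"az":0}]' | f
python3 -m crank '[{"jaw":0,"x":-1,"y":0,"z":0,"ax":0,"ay":0,"az":0},{"jaw":0,"x":-1,"y":0,"z":0,"ax":0,"ay":0,"az":0}]' | f
python3 -m crank '[{"jaw":0,"x":-1,"y":0,"z":0,"ax":0,"ay":0,"az":0},{"jaw":0,"x":-1,"y":0,"z":0,"ax":0,"ay":0,"az":0}]' | f
python3 -m crank '[{"jaw":0,"x":-1,"y":0,"z":0,"ax":0,"ay":0,"az":0},{"jaw":0,"x":-1,"y":0,"z":0,"ax":0,"ay":0,"az":0}]' | f
python3 -m crank '[{"jaw":0,"x":-1,"y":0,"z":0,"ax":0,"ay":0,"az":0},{"jaw":0,"x":-1,"y":0,"z":0,"ax":0,"ay":0,"az":0}]' | f
python3 look.py 5 | grep -E "\[0|orange"
```

```text
eef_pos: [0.4023, 0.3016, 0.0553] contact_force: [0.3, -0.5, -0.8] 
eef_pos: [0.4035, 0.3018, 0.0552] contact_force: [-0.1, 0.3, -0.1] 
eef_pos: [0.4057, 0.302, 0.0553] contact_force: [0.3, 0.2, -0.1] 
eef_pos: [0.4077, 0.3021, 0.0553] contact_force: [-0.2, -0.7, -0.7] 
eef_pos: [0.4097, 0.3023, 0.0553] contact_force: [-0.1, 0.5, -0.4] 
eef_pos: [0.4115, 0.3024, 0.0553] contact_force: [-0.8, -0.2, 0.9] 
eef_pos: [0.4135, 0.3025, 0.0553] contact_force: [-1.6, -0.2, 0.2] 
eef_pos: [0.4156, 0.3027, 0.0553] contact_force: [-0.7, -0.1, 1.1] 
[0.4156 0.3027 0.0553] 5.375 [-0.71 -0.09  1.13]
wrist orange none
scene orange 108 [430.8 291.9  63.3] [427.9 288.5  46.6] [441.3 299.7  80.4]
side orange 72 [429.7 291.   62.8] [425.2 287.   47.6] [439.1 298.9  77.5]
```

Contact came at TCP x of about 0.411, and the plate is moving. I'll continue 1 mm per call through the first notch.

```bash
f() { grep -E "eef|contact" | tr '\n' ' '; echo; }
m1() { :; }
python3 -m crank '[{"jaw":0,"x":-1,"y":0,"z":0,"ax":0,"ay":0,"az":0},{"jaw":0,"x":-1,"y":0,"z":0,"ax":0,"ay":0,"az":0}]' | f
python3 -m crank '[{"jaw":0,"x":-1,"y":0,"z":0,"ax":0,"ay":0,"az":0},{"jaw":0,"x":-1,"y":0,"z":0,"ax":0,"ay":0,"az":0}]' | f
python3 -m crank '[{"jaw":0,"x":-1,"y":0,"z":0,"ax":0,"ay":0,"az":0},{"jaw":0,"x":-1,"y":0,"z":0,"ax":0,"ay":0,"az":0}]' | f
python3 -m crank '[{"jaw":0,"x":-1,"y":0,"z":0,"ax":0,"ay":0,"az":0}]' | f
python3 -m crank '[{"jaw":0,"x":-1,"y":0,"z":0,"ax":0,"ay":0,"az":0}]' | f
python3 -m crank '[{"jaw":0,"x":-1,"y":0,"z":0,"ax":0,"ay":0,"az":0}]' | f
python3 -m crank '[{"jaw":0,"x":-1,"y":0,"z":0,"ax":0,"ay":0,"az":0}]' | f
python3 -m crank '[{"jaw":0,"x":-1,"y":0,"z":0,"ax":0,"ay":0,"az":0}]' | f
python3 -m crank '[{"jaw":0,"x":-1,"y":0,"z":0,"ax":0,"ay":0,"az":0}]' | f
python3 -m crank '[{"jaw":0,"x":-1,"y":0,"z":0,"ax":0,"ay":0,"az":0}]' | f
python3 -m crank '[{"jaw":0,"x":-1,"y":0,"z":0,"ax":0,"ay":0,"az":0}]' | f
python3 -m crank '[{"jaw":0,"x":-1,"y":0,"z":0,"ax":0,"ay":0,"az":0}]' | f
python3 -m crank '[{"jaw":0,"x":-1,"y":0,"z":0,"ax":0,"ay":0,"az":0}]' | f
python3 -m crank '[{"jaw":0,"x":-1,"y":0,"z":0,"ax":0,"ay":0,"az":0}]' | f
python3 -m crank '[{"jaw":0,"x":-1,"y":0,"z":0,"ax":0,"ay":0,"az":0}]' | f
python3 look.py 6 | grep -E "\[0|orange"
```

```text
eef_pos: [0.4176, 0.3028, 0.0553] contact_force: [-2.0, -0.2, -0.3] 
eef_pos: [0.4196, 0.303, 0.0553] contact_force: [-2.0, 0.9, 0.3] 
eef_pos: [0.4217, 0.3031, 0.0553] contact_force: [-0.7, 1.2, -0.1] 
eef_pos: [0.4229, 0.3031, 0.0553] contact_force: [-0.1, 0.5, -0.3] 
eef_pos: [0.424, 0.3032, 0.0554] contact_force: [0.2, 0.4, -0.5] 
eef_pos: [0.4248, 0.3032, 0.0553] contact_force: [-0.0, -0.3, 0.1] 
eef_pos: [0.4257, 0.3034, 0.0553] contact_force: [0.0, 0.1, -0.8] 
eef_pos: [0.4267, 0.3035, 0.0553] contact_force: [0.1, -0.5, 0.2] 
eef_pos: [0.4276, 0.3035, 0.0553] contact_force: [-0.5, -0.2, 0.9] 
eef_pos: [0.428, 0.3035, 0.0552] contact_force: [-2.8, -0.2, 3.8] 
eef_pos: [0.4284, 0.3036, 0.0552] contact_force: [-5.4, -0.8, 4.9] 
eef_pos: [0.4291, 0.3036, 0.0552] contact_force: [-6.0, -0.6, 5.5] 
eef_pos: [0.4303, 0.3037, 0.0552] contact_force: [-3.8, -0.6, 4.1] 
eef_pos: [0.432, 0.3039, 0.0552] contact_force: [-2.5, 0.4, 1.5] 
eef_pos: [0.4337, 0.304, 0.0553] contact_force: [-2.8, 0.6, 0.6] 
[0.4337 0.304  0.0553] 7.775 [-2.79  0.62  0.63]
wrist orange none
scene orange 106 [449.4 292.6  61.6] [446.3 289.4   6.7] [473.2 338.7  80. ]
side orange 73 [448.  293.1  63.1] [443.4 288.8  45.6] [457.2 300.2  77.1]
```

The first click showed as force falling to 0, re-contact at TCP 0.4276 (s=30), and about 6 N to leave. Next is the second notch, expected at TCP 0.4426.

```bash
f() { grep -E "eef|contact" | tr '\n' ' '; echo; }
python3 -m crank '[{"jaw":0,"x":-1,"y":0,"z":0,"ax":0,"ay":0,"az":0}]' | f
python3 -m crank '[{"jaw":0,"x":-1,"y":0,"z":0,"ax":0,"ay":0,"az":0}]' | f
python3 -m crank '[{"jaw":0,"x":-1,"y":0,"z":0,"ax":0,"ay":0,"az":0}]' | f
python3 -m crank '[{"jaw":0,"x":-1,"y":0,"z":0,"ax":0,"ay":0,"az":0}]' | f
python3 -m crank '[{"jaw":0,"x":-1,"y":0,"z":0,"ax":0,"ay":0,"az":0}]' | f
python3 -m crank '[{"jaw":0,"x":-1,"y":0,"z":0,"ax":0,"ay":0,"az":0}]' | f
python3 -m crank '[{"jaw":0,"x":-1,"y":0,"z":0,"ax":0,"ay":0,"az":0}]' | f
python3 -m crank '[{"jaw":0,"x":-1,"y":0,"z":0,"ax":0,"ay":0,"az":0}]' | f
python3 -m crank '[{"jaw":0,"x":-1,"y":0,"z":0,"ax":0,"ay":0,"az":0}]' | f
python3 -m crank '[{"jaw":0,"x":-1,"y":0,"z":0,"ax":0,"ay":0,"az":0}]' | f
python3 -m crank '[{"jaw":0,"x":-1,"y":0,"z":0,"ax":0,"ay":0,"az":0}]' | f
python3 -m crank '[{"jaw":0,"x":-1,"y":0,"z":0,"ax":0,"ay":0,"az":0}]' | f
python3 -m crank '[{"jaw":0,"x":-1,"y":0,"z":0,"ax":0,"ay":0,"az":0}]' | f
python3 -m crank '[{"jaw":0,"x":-1,"y":0,"z":0,"ax":0,"ay":0,"az":0}]' | f
python3 look.py 7 | grep -E "\[0|orange"
```

```text
eef_pos: [0.4348, 0.3041, 0.0553] contact_force: [-1.9, 0.4, -0.1] 
eef_pos: [0.4358, 0.3041, 0.0553] contact_force: [-1.8, 0.3, -0.1] 
eef_pos: [0.4369, 0.3042, 0.0553] contact_force: [-0.8, 0.6, -0.9] 
eef_pos: [0.438, 0.3042, 0.0554] contact_force: [-0.5, 0.4, 1.1] 
eef_pos: [0.439, 0.3043, 0.0554] contact_force: [0.2, -0.6, -0.6] 
eef_pos: [0.4398, 0.3044, 0.0554] contact_force: [0.1, -0.0, 0.2] 
eef_pos: [0.4407, 0.3045, 0.0553] contact_force: [0.6, 0.2, 0.2] 
eef_pos: [0.4416, 0.3045, 0.0553] contact_force: [0.1, 0.2, 0.2] 
eef_pos: [0.4426, 0.3046, 0.0553] contact_force: [0.1, 0.4, -0.1] 
eef_pos: [0.443, 0.3046, 0.0552] contact_force: [-3.5, -0.2, 3.4] 
eef_pos: [0.4433, 0.3047, 0.0552] contact_force: [-5.8, -0.6, 4.8] 
eef_pos: [0.444, 0.3047, 0.0552] contact_force: [-6.2, -1.8, 4.5] 
eef_pos: [0.4452, 0.3048, 0.0552] contact_force: [-5.3, -1.3, 4.1] 
eef_pos: [0.447, 0.3049, 0.0552] contact_force: [-3.7, 0.3, 1.9] 
[0.447  0.3049 0.0552] 9.675 [-3.66  0.26  1.93]
wrist orange none
scene orange 95 [462.3 293.6  63.1] [458.1 290.7  45.4] [473.3 303.8  80.9]
side orange 72 [461.5 294.7  62.8] [456.8 290.5  47.2] [470.6 300.8  77. ]
```

The second click matched exactly. The third jump should come at TCP of about 0.453 and re-contact at 0.4576, so I'll go to about 0.454 only.

```bash
f() { grep -E "eef|contact" | tr '\n' ' '; echo; }
python3 -m crank '[{"jaw":0,"x":-1,"y":0,"z":0,"ax":0,"ay":0,"az":0}]' | f
python3 -m crank '[{"jaw":0,"x":-1,"y":0,"z":0,"ax":0,"ay":0,"az":0}]' | f
python3 -m crank '[{"jaw":0,"x":-1,"y":0,"z":0,"ax":0,"ay":0,"az":0}]' | f
python3 -m crank '[{"jaw":0,"x":-1,"y":0,"z":0,"ax":0,"ay":0,"az":0}]' | f
python3 -m crank '[{"jaw":0,"x":-1,"y":0,"z":0,"ax":0,"ay":0,"az":0}]' | f
python3 -m crank '[{"jaw":0,"x":-1,"y":0,"z":0,"ax":0,"ay":0,"az":0}]' | f
python3 -m crank '[{"jaw":0,"x":-0.5,"y":0,"z":0,"ax":0,"ay":0,"az":0}]' | f
python3 -m crank '[{"jaw":0,"x":0,"y":0,"z":0,"ax":0,"ay":0,"az":0}]' | f
python3 look.py 8 | grep -E "\[0|orange"
```

```text
eef_pos: [0.4487, 0.3051, 0.0553] contact_force: [-1.9, 0.4, 0.4] 
eef_pos: [0.4499, 0.3051, 0.0553] contact_force: [-1.2, 0.5, 0.2] 
eef_pos: [0.4509, 0.3052, 0.0553] contact_force: [-1.5, -0.1, -0.7] 
eef_pos: [0.452, 0.3053, 0.0553] contact_force: [-1.1, 0.6, -0.0] 
eef_pos: [0.453, 0.3053, 0.0554] contact_force: [-0.5, -0.1, -0.5] 
eef_pos: [0.4539, 0.3054, 0.0554] contact_force: [-1.1, -0.3, -0.8] 
eef_pos: [0.4543, 0.3055, 0.0554] contact_force: [0.8, -0.1, 0.4] 
eef_pos: [0.4541, 0.3054, 0.0553] contact_force: [0.5, -0.5, -0.7] 
[0.4541 0.3054 0.0553] 10.825 [ 0.53 -0.54 -0.66]
wrist orange none
scene orange 114 [472.  295.4  63.8] [469.8 291.6  46.2] [483.3 305.1  79.6]
side orange 79 [470.5 294.9  64.3] [466.  290.7  45.3] [480.1 304.9  78.3]
```

At 0.454 the force fell to 0 and the plate moved about 3 mm ahead of the fingers, so the third notch is seated. I'll stop, back off, rise and look from above.

```bash
python3 -m crank '[{"jaw":0,"x":10,"y":0,"z":0,"ax":0,"ay":0,"az":0},{"jaw":0,"x":20,"y":0,"z":0,"ax":0,"ay":0,"az":0},{"jaw":0,"x":0,"y":0,"z":-40,"ax":0,"ay":0,"az":0},{"jaw":0,"x":0,"y":0,"z":-45,"ax":0,"ay":0,"az":0},{"jaw":0,"x":0,"y":0,"z":-45,"ax":0,"ay":0,"az":0},{"jaw":0,"x":0,"y":0,"z":-45,"ax":0,"ay":0,"az":0},{"jaw":0,"x":-16,"y":-45,"z":0,"ax":0,"ay":0,"az":0},{"jaw":0,"x":0,"y":0,"z":0,"ax":0,"ay":0,"az":0},{"jaw":0,"x":0,"y":0,"z":0,"ax":0,"ay":0,"az":0}]'
python3 look.py 9
```

```text
t: 12.1
eef_pos: [0.4424, 0.2596, 0.23]
tool_rot: [-0.0, -0.036, 0.999, 0.0]
contact_force: [-0.4, 0.5, 0.3]
gripper_width: 0.002
[0.4424 0.2596 0.23  ] 12.1 [-0.41  0.55  0.33]
wrist orange 574 [572.5 107.4  79.6] [565.6  87.6  72.6] [578.9 123.4  90.8]
 top rect ((573.7854614257812, 102.81864166259766), (14.613116264343262, 38.68821334838867), 9.66597843170166) 419
wrist green 273 [535.4 195.7  80.5] [433.7 185.4  75.1] [542.7 234.  275.1]
wrist blue 725 [707.3 -79.2  73.5] [ 691.5 -169.7    0.8] [775.  -62.6  75.5]
scene orange 188 [470.8 301.5  63.3] [468.9 291.4  44.8] [483.4 317.6  77.9]
scene green 105 [536.2 188.4  79.7] [528.9 182.3  72.5] [546.  197.4  82.2]
scene blue 157 [565.5 264.9  89.9] [556.9 256.   80.1] [580.  279.1  92.8]
side orange 91 [470.1 297.7  63.3] [465.5 290.7  29.1] [482.9 351.9  76.9]
side green 70 [535.3 187.7  77.5] [526.7 181.3  73.5] [544.8 199.4  79.9]
side blue 107 [565.7 265.1  87.2] [554.  255.5  71.1] [581.2 300.9  90.3]
```

View pics/wrist9.png

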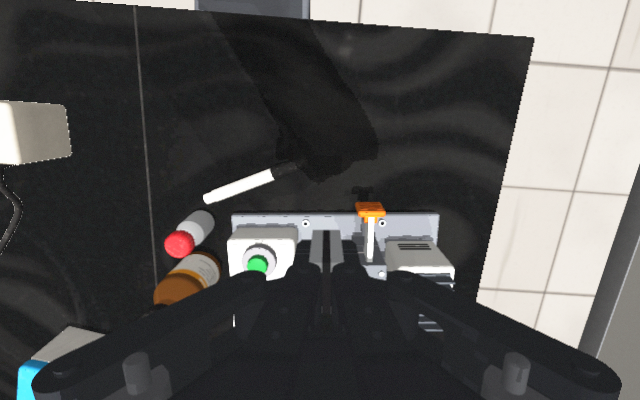

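The third notch looks good: the plate moved 46.9 mm from a start of about 13.4, giving about 60. The button is at wrist pixel (258,264) and the plate at (370,209). Next I'll refine the button position and check the slide against the base plate's front edge.

```bash
python3 - <<'E'
from h import *
D=np.load('pics/wrist9.npz'); c={k:D[k] for k in('fx','fy','cx','cy','k1','R','t')}
m=mask(D['p'],'green',(235,245,280,285)); v,u=np.nonzero(m); print(m.sum(),u.min(),u.max(),v.min(),v.max(),u.mean(),v.mean())
P=cloud(c,D['d'],m)*1000; P=P[P[:,2]<100]; print(np.median(P,0),P.min(0),P.max(0))
print('ray',onplane(c,[[u.mean(),v.mean()]],.0805)*1000, (lambda e:(e[0],onplane(c,[e[0]],.0805)*1000))(cv2.minEnclosingCircle(np.c_[u,v].astype(np.float32))))
T=cloud(c,D['d'],mask(D['p'],'orange',(345,190,395,235)))*1000; T=T[T[:,2]>76]; r=cv2.minAreaRect(T[:,:2].astype(np.float32)); print('plate',r,len(T))
# base plate front edge: dark->light transition along columns, z=16
g=cv2.cvtColor(D['p'],cv2.COLOR_RGB2GRAY).astype(int); cols=[x for x in range(240,345,4)]+list(range(395,432,4)); e=[]
for x in cols:
    k=np.argmax(np.diff(g[200:225,x])); e.append([x,200.5+k])
E=onplane(c,e,.016)*1000; vx,vy,x0,y0=cv2.fitLine(E[:,:2].astype(np.float32),cv2.DIST_HUBER,0,.01,.01).ravel()
if vy<0: vx,vy=-vx,-vy
n=np.array([vy,-vx]); print('yaw',np.degrees(np.arctan2(-vx,vy)),'edge', x0,y0)
fc=np.array(r[0])-n*3.5; print('front face ahead of edge', (np.array([x0,y0])-fc)@n,'travel est',155-70-(np.array([x0,y0])-fc)@n)
print(togo([.537,.189,.11]))
E
```

```text
273 247 267 255 272 257.3369963369963 263.7912087912088
[535.80948958 194.92040192  80.44783603] [528.72033188 183.94098974  72.22390096] [548.36480578 204.11385923  82.6091419 ]
ray [[535.92430805 194.92002723  80.5       ]] ((257.0, 265.0), array([[537.33981546, 194.58893098,  80.5       ]]))
plate ((470.6370544433594, 306.8993225097656), (6.189757347106934, 26.165620803833008), 15.012996673583984) 73
yaw 4.49543 edge 498.17883 263.55444
front face ahead of edge 27.55969462263309 travel est 57.44030537736691
[-89.14698871 -78.16116658 119.82087409]
```

The button is at about (536.5,192) from the scene/wrist average, top z about 0.0805. The slide estimates of 57 to 60, plus the force pattern and the gap to the fingers, agree with the third notch. I'll go above the button and check the alignment.

```bash
python3 -m crank '[{"jaw":0,"x":-22,"y":-19,"z":0,"ax":0,"ay":0,"az":0},{"jaw":0,"x":-22,"y":-19,"z":0,"ax":0,"ay":0,"az":0},{"jaw":0,"x":-22,"y":-19,"z":0,"ax":0,"ay":0,"az":0},{"jaw":0,"x":-23,"y":-18,"z":0,"ax":0,"ay":0,"az":0},{"jaw":0,"x":0,"y":0,"z":40,"ax":0,"ay":0,"az":0},{"jaw":0,"x":0,"y":0,"z":40,"ax":0,"ay":0,"az":0},{"jaw":0,"x":0,"y":0,"z":30,"ax":0,"ay":0,"az":0},{"jaw":0,"x":0,"y":0,"z":24,"ax":0,"ay":0,"az":0},{"jaw":0,"x":0,"y":0,"z":0,"ax":0,"ay":0,"az":0},{"jaw":0,"x":0,"y":0,"z":0,"ax":0,"ay":0,"az":0}]'
python3 look.py 10 | grep -E "\[0|green|orange"
python3 - <<'E'
import cv2,numpy as np
a=cv2.imread('pics/scene10.png')[130:280,190:390]; b=cv2.imread('pics/side10.png')[130:280,220:420]
cv2.imwrite('pics/c10.png',cv2.resize(np.hstack([a,b]),None,fx=2,fy=2,interpolation=cv2.INTER_CUBIC))
E
```

```text
t: 13.5
eef_pos: [0.5378, 0.1918, 0.097]
tool_rot: [0.0, -0.036, 0.999, 0.0]
contact_force: [-0.7, -0.3, 0.1]
gripper_width: -0.003
[0.5378 0.1918 0.097 ] 13.5 [-0.69 -0.33  0.14]
wrist orange 1493 [572.  109.9  78.6] [565.6  91.9  71.5] [578.1 124.   90.6]
wrist green 524 [533.1 194.   80.2] [529.2 184.3  74.4] [539.9 203.2  81.6]
scene orange 182 [470.7 301.4  62.7] [468.8 291.4  46.2] [483.  317.5  77.8]
scene green 113 [536.2 188.1  79.7] [528.  182.6  71.7] [547.1 197.1  82.4]
side orange 85 [469.8 296.9  62.9] [465.3 290.7  46.4] [480.3 314.2  76.1]
side green 80 [535.  187.9  77.4] [526.2 180.8  71. ] [544.6 199.3  79.5]
```

View pics/c10.png

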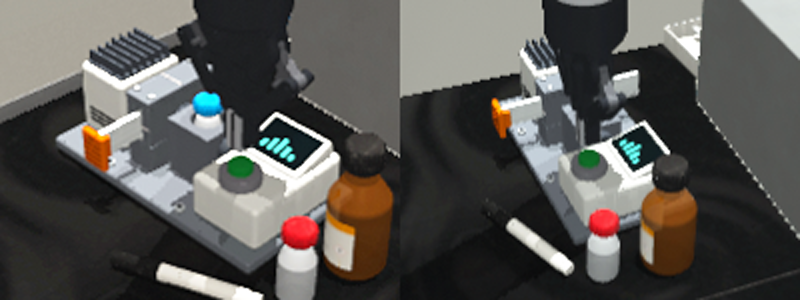

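The scene crop shows the fingertips right above the green button at (237,165), with slide and bystanders unchanged. I'll press down in small steps.

```bash
f() { grep -E "eef|contact" | tr '\n' ' '; echo; }
python3 -m crank '[{"jaw":0,"x":0,"y":0,"z":5,"ax":0,"ay":0,"az":0},{"jaw":0,"x":0,"y":0,"z":5,"ax":0,"ay":0,"az":0},{"jaw":0,"x":0,"y":0,"z":3,"ax":0,"ay":0,"az":0},{"jaw":0,"x":0,"y":0,"z":0,"ax":0,"ay":0,"az":0}]' | f
python3 -m crank '[{"jaw":0,"x":0,"y":0,"z":1,"ax":0,"ay":0,"az":0},{"jaw":0,"x":0,"y":0,"z":1,"ax":0,"ay":0,"az":0}]' | f
python3 -m crank '[{"jaw":0,"x":0,"y":0,"z":1,"ax":0,"ay":0,"az":0},{"jaw":0,"x":0,"y":0,"z":1,"ax":0,"ay":0,"az":0}]' | f
python3 -m crank '[{"jaw":0,"x":0,"y":0,"z":1,"ax":0,"ay":0,"az":0},{"jaw":0,"x":0,"y":0,"z":0,"ax":0,"ay":0,"az":0}]' | f
python3 -m crank '[{"jaw":0,"x":0,"y":0,"z":1,"ax":0,"ay":0,"az":0},{"jaw":0,"x":0,"y":0,"z":0,"ax":0,"ay":0,"az":0}]' | f
python3 -m crank '[{"jaw":0,"x":0,"y":0,"z":1,"ax":0,"ay":0,"az":0},{"jaw":0,"x":0,"y":0,"z":0,"ax":0,"ay":0,"az":0}]' | f
```

```text
eef_pos: [0.5372, 0.191, 0.0829] contact_force: [0.9, 0.1, 0.5] 
eef_pos: [0.5375, 0.1912, 0.0813] contact_force: [0.5, -0.6, -0.8] 
eef_pos: [0.5375, 0.1912, 0.0794] contact_force: [-0.8, 0.2, 0.7] 
eef_pos: [0.5375, 0.1911, 0.0784] contact_force: [-1.5, -0.2, 2.4] 
eef_pos: [0.5375, 0.1912, 0.0773] contact_force: [-0.1, -0.8, 4.0] 
eef_pos: [0.5375, 0.1911, 0.0763] contact_force: [-0.5, -0.1, 3.5]
```

```bash
f() { grep -E "eef|contact" | tr '\n' ' '; echo; }
python3 -m crank '[{"jaw":0,"x":0,"y":0,"z":1,"ax":0,"ay":0,"az":0},{"jaw":0,"x":0,"y":0,"z":0,"ax":0,"ay":0,"az":0}]' | f
python3 -m crank '[{"jaw":0,"x":0,"y":0,"z":1,"ax":0,"ay":0,"az":0},{"jaw":0,"x":0,"y":0,"z":0,"ax":0,"ay":0,"az":0}]' | f
python3 -m crank '[{"jaw":0,"x":0,"y":0,"z":1,"ax":0,"ay":0,"az":0},{"jaw":0,"x":0,"y":0,"z":0,"ax":0,"ay":0,"az":0}]' | f
```

```text
eef_pos: [0.5375, 0.1912, 0.076] contact_force: [-2.2, -1.4, 10.0] 
eef_pos: [0.5376, 0.1912, 0.0758] contact_force: [-5.7, -2.3, 17.2] 
eef_pos: [0.5376, 0.1912, 0.0757] contact_force: [-7.8, -2.4, 25.6]
```

It bottomed out at 25 N with TCP z 0.0757, so travel is about 5 mm. I'll check the button height while it is held, then release.

```bash
python3 look.py 11 | grep -E "\[0|green|scene orange"
python3 -m crank '[{"jaw":0,"x":0,"y":0,"z":-5,"ax":0,"ay":0,"az":0},{"jaw":0,"x":0,"y":0,"z":-10,"ax":0,"ay":0,"az":0},{"jaw":0,"x":0,"y":0,"z":-40,"ax":0,"ay":0,"az":0},{"jaw":0,"x":0,"y":0,"z":-50,"ax":0,"ay":0,"az":0},{"jaw":0,"x":0,"y":0,"z":-50,"ax":0,"ay":0,"az":0},{"jaw":0,"x":40,"y":30,"z":0,"ax":0,"ay":0,"az":0},{"jaw":0,"x":40,"y":30,"z":0,"ax":0,"ay":0,"az":0},{"jaw":0,"x":0,"y":0,"z":0,"ax":0,"ay":0,"az":0},{"jaw":0,"x":0,"y":0,"z":0,"ax":0,"ay":0,"az":0}]'
python3 look.py 12
python3 - <<'E'
import cv2,numpy as np
a=cv2.imread('pics/scene12.png')[130:290,190:390]; b=cv2.imread('pics/scene11.png')[130:290,190:390]
cv2.imwrite('pics/c12.png',cv2.resize(np.hstack([a,b]),None,fx=2,fy=2,interpolation=cv2.INTER_CUBIC))
E
```

```text
[0.5376 0.1912 0.0757] 16.15 [-7.75 -2.39 25.61]
wrist green 49 [533.  200.3  74.3] [530.6 198.7  72.5] [534.5 202.5  75.6]
scene orange 183 [470.8 301.9  63. ] [468.8 291.9  46.2] [483.2 317.2  78.1]
scene green 23 [533.9 184.9  73.3] [528.7 181.8  71.3] [545.2 193.6  76.2]
side green 11 [535.2 182.6  72.1] [529.8 181.   70.5] [542.3 184.3  73.3]
t: 17.42
eef_pos: [0.4536, 0.2449, 0.2284]
tool_rot: [0.0, -0.036, 0.999, -0.0]
contact_force: [0.2, -0.7, -0.0]
gripper_width: 0.0
[0.4536 0.2449 0.2284] 17.425 [ 0.17 -0.7  -0.01]
wrist orange 619 [573.1 107.7  79.9] [565.9  87.2  72.8] [579.8 123.8  90.3]
 top rect ((573.890869140625, 103.20066833496094), (15.144515037536621, 40.75068664550781), 6.121494770050049) 470
wrist green 324 [537.8 194.5  80.5] [529.2 185.4  74.6] [547.9 202.8  81.8]
wrist blue 534 [700.  -80.7  73.3] [ 447.4 -171.     0.7] [788.3 183.7 316.7]
scene orange 189 [470.8 300.8  63.2] [468.6 291.9  44.9] [483.2 317.   78.2]
scene green 105 [536.2 189.   80. ] [528.6 182.4  72.4] [546.1 197.1  82.3]
scene blue 157 [565.5 264.8  90.2] [556.7 256.2  80. ] [578.6 280.   92.7]
side orange 91 [470.  297.1  63.9] [465.6 290.7  30. ] [483.2 351.1  76.9]
side green 70 [535.4 188.7  77.5] [526.9 181.1  73.5] [544.9 198.8  79.7]
side blue 107 [565.5 264.4  87.4] [554.4 255.1  70.4] [580.8 301.2  89.8]
```

View pics/c12.png

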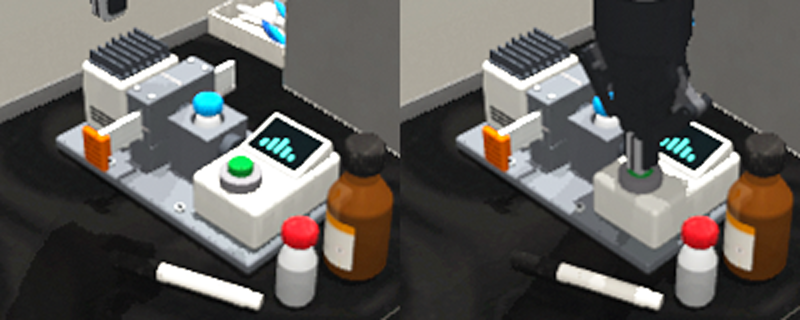

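In the left crop (released), the green button is back up at (240,168) and the plate, vial, bottle, red vial and pen are unmoved. The right crop shows it held fully down. I'll hand in now.

```bash
python3 -c "
from station import ticket; print(ticket.hand_in())"
```

```text
the job is handed in; nothing more can be done
None
```

The slide is seated at its third click, the start button has been pressed fully and is up again, and the job is handed in at about 17.5 s. `hand_in()` gives no verdict, so what follows is from my own checks.

- **Slide:** I pushed it with shut fingertips in 1 mm steps. The first two clicks each showed as the force dropping to zero, then re-contact at TCP x 0.4276 and 0.4426, then about 6 N to leave the notch. I stopped when the force dropped to zero the third time (TCP x 0.454). The plate then stood about 3 mm ahead of the fingers, and I backed off. The largest horizontal push force I read was about 6 N.
- **Start button:** It went down from z of about 80.5 to 75.6 mm and bottomed at 25 N on the fingertips, then came back up to 80.5 mm.
- **Bystanders:** The slide reading did not change during the press, and neither did the sample vial's. The bottle, the red-capped vial and the pen looked unmoved in the pictures, but I did not measure them. The arm ended clear of everything.

**Disagreements:**
- The wrist camera's estimate of the slide travel, taken against the base plate edge, was 57.4 mm. The scene camera and the feel of the clicks gave about 59 to 60 mm. I trusted those, since a slide let go that close to the notch centres itself.
- The wrist and scene cameras put the button about 5 mm apart in y, so I pressed between the two.
- One early move was refused because I left out some row keys. It had no effect.

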